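# Set the drive shaft's flat and hold the pulley on it for the set screw

### The arm

A 7-joint arm with a two-finger parallel gripper is mounted at the origin on a cart in front of the work surface, level with it; the furniture and walls round the work are solid. World frame = base frame: x ahead of the robot, y to its left, z up, the work surface at z = 0. Lengths are in m, angles in degrees, forces in N, time in s.
With the tool pointing down it reaches from about 0.425 to 0.875 m from the base axis. Payload 4.7 kg.
Tool frame: the origin (TCP) lies midway between the tips of the shut fingers; the grasp point (between the pads) lies 19 mm behind it; z points along the fingers, y is the direction in which the jaws open and shut (so a half turn about z gives the same grasp; the last joint's range is limited). The gripper opens to 87 mm and grips with 3 to 60 N. Pads are 19 mm wide; open, the fingers measure 117 mm over their backs; the gripper's body (75 mm by 190 mm) begins 51 mm behind the grasp point.
Start: joints at [-74.823, 18.392, -4.016, 83.108, 1.295, 78.541, -3.26], TCP at [0.161, 0.63, 0.223] pointing down, gripper open.
Joint ranges: [-163.93, 163.93], [-17.29, 119.83], [-79.2, 71.16], [3.27, 140.29], [-89.18, 269.18], [5.43, 117.66], [-154.24, 154.24]. Speed limits (degrees/s): [147.25, 147.25, 180, 180, 180, 180, 180].

### API

Orientations are given as [roll, pitch, yaw] about the fixed x, y, z axes, in that order (R = Rz(yaw) Ry(pitch) Rx(roll)).
In Python, from cell import env gives the robot as it stands.
- The arm moves only by the tool apply_moves, never from a script. Its argument "targets" is a list of rows, each a list of 2 entries, a list of its own where there are three numbers: the shift along the world's x, y, z in mm, then the turn, a rotation vector about the world's x, y, z in rad. A call has 1 to 8 rows; each row is the pose to reach, as a shift and turn from the pose commanded when the call began; what a row does not reach only later rows make up. A row lasts 1/10 s, in which the tool goes at most 50 mm and 8.59 degrees, less where a joint would pass 70% of its speed; a pose out of reach is approached as far as the arm can. A call with a gripper value outside its range is refused whole. "hand" is the finger opening in mm, from 0 to 87, set as the call begins (left out, the last holds). The fingers move at their own pace and stop on an object; "squeeze" is the grip in N (left out, the last holds). Time passes only in rows, so rows that repeat a pose let the fingers close. It gives the time, the measured TCP pose, the force and the opening at its end, in the units of the state.
- env.get_obs(): the state, without advancing time (a new reading comes with each control period).
- env.read_camera(name): name is "scene" or "top" or "wrist"; returns a dict with "image" (384x512x3 uint8, red, green, blue), "camera_matrix" (3x3 intrinsics, pixels), "camera_from_world" (4x4, takes a point from world to camera coordinates); the wrist camera has in their place "mount" (4x4, takes a point from camera to tool coordinates, whose origin is the TCP and whose axes are the flange's). Camera axes: x right, y down, z forward; pixel columns grow to the right and rows downward; lengths in m; the calibration is good to about 2 mm. A picture is of the moment at which its call begins: read the wrist's pose just before it. There is no depth.
- env.sign_off(): hands the job in, once; it reports no verdict.
Trained networks look in a picture, given as the dict that the camera call returned (one of the last four; its "shot" number tells which), for a name from the list of things; names that differ only in an ending like _2 or _b are one class to them, and where a whole thing is asked for, a point or a joint stands for the part that bears it (a point fixed in the world has none). Each returns a list of dicts, best first, with "conf" (0 to 1); they miss things now and then, are a little off and sometimes report something else, mostly with a low value. They report only what shows in the picture. A call takes as long as a camera call. They do not tell look-alikes from the thing itself.
- env.regions_of(picture, target): "region" (384x512 bool, what is visible of it) and "rect" ([left, top, right, bottom] in pixels, round what is visible of it).
The state is a dict: "time_s": time; "qpos": joint angles; "joint_velocities": joint speeds; "effort": joint torques, N m; "tool_pos": TCP position; "tool_rot": TCP orientation; "force": force on the tool from outside, world axes, zero at the start; "wrist_torque": the same for the moment, N m; "grip_width": finger opening in m.
Only numpy, scipy, OpenCV 4.12 (cv2) and the standard library are available. Lean on these libraries where they do the work, as an engineer would, in place of code of your own. Each camera call takes 0.05 s, during which the arm holds its last target. There are 200 camera calls.

### The job

First, with the fingers on the bare drive shaft, turn it until its flat faces squarely towards the notch of the yellow key guide and let go. Then slip the toothed pulley over the shaft, hub upwards, with its brass set screw on the flat, and finish while holding it there in the gripper, level and still, with the screw pointing straight at the guide's notch and level with it, so that a colleague can tighten the screw. Leave the other things on the bench where they are.

Things in the scene. Friction and masses are not known exactly. Their poses are not given: they have to be found in the camera images.
- drive: Grey drive unit fixed to the bench, housing 175 x 120 x 40 mm (x from -100 to +75 mm, y +-60 mm in its frame). Origin on the shaft's axis at bench level, z up. A steel bearing boss (52 mm across) reaches 50 mm height. Its -x side carries the yellow key guide. Vertical steel shaft on its axis; see shaft.
- guide_notch (a point): The point in the yellow key guide's notch at which the set screw must point, at 110 mm above the bench (the screw's proper height). The guide is an upright plate 36 mm wide and 8 mm thick, its middle 92 mm from the shaft's axis in the drive's -x direction; its top is 122 mm above the bench, the notch is 14 mm wide and its floor lies at 106 mm.
- shaft (a joint): Angle of the shaft about its vertical axis, rad, counter-clockwise positive seen from above; 0 = flat faces the guide (drive's -x). Starts 0.5 to 1.5 rad from there; turns against a light friction (0.08 N m) and stays where it is left.
- shaft_axis (a point): Point on the steel shaft's axis, 110 mm above the bench; its frame turns with the shaft, the flat faces its -x. Shaft diameter 24 mm, top 140 mm above the bench, chamfered. From 85 mm height to the top it has one flat (dyed blue), 7 mm from the axis: fingers closing square on the flat feel 19 mm across, on the round 24 mm.
- pulley_centre (a point): Centre of the loose aluminium pulley's hub, 25 mm above its underside, at the set screw's height; z along the bore (up as it lies on the bench), screw at -x. 38 mm high, 0.14 kg: toothed disc 54 mm across from 0 to 12 mm height, above it the round hub, 36 mm across, from 12 to 38 mm. Through bore 27 mm.
- screw_head (a point): Outer end of the brass set screw's head (9 mm across), 24 mm from the pulley's axis in its -x direction. The screw's tip, 6 mm wide, stands into the bore to 8.5 mm from the axis, so the pulley passes down the shaft's upper part only with the screw over the flat (within about 0.3 rad).
- tip_box: Bystander: blue box of pipette tips with clear lid, 90 x 116 x 66 mm. Origin under its centre.
- white_bottle: Bystander: white plastic bottle without cap, 81 mm across, 189 mm high. Origin under its centre.
- small_bottle: Bystander: small white reagent bottle, 50 mm across, 100 mm high. Origin under its centre.
- sample_tube: Bystander: sample tube with green cap, 41 mm across, 94 mm high. Origin under its centre.
- tape_roll: Bystander: roll of brown tape lying flat, 84 mm across, 18 mm high. Origin under its centre.
- orange_jar: Bystander: small jar with orange lid, 41 mm across, 53 mm high. Origin under its centre.
- mouse: Bystander: black computer mouse, 113 x 60 x 36 mm. Origin under its centre.
Mind the look-alikes: they are no part of the job. What is shaped like the part that bears pulley_centre but blue, green or purple is not meant.

How it is judged:
By the outcome, as a careful person would: the job done as asked, in the order asked, and still so for the second after the job is handed in, while the arm keeps its last pose, push and grip.
It also fails if it takes over 58 s, if anything falls off the work surface, if the arm or the gripper's body presses on something with over 40 N, if the wrist force passes 120 N, or if a joint passes its speed limit or range.

## Working session

There is one attempt and no reset: what is moved stays moved. The work goes in short steps, Python scripts to look and compute and a tool call to move; the robot and the scene stay as the last step left them, time stands still between calls to the robot, and variables do not carry over. Pictures are saved under pics/ and viewed, about 8 in all and at most 12, crops included, and the job is handed in when it is done.

Besides the shell and the picture viewer there is one more tool, called after "Call:" as name(argument=value, ...) on one line, values as JSON. apply_moves: Moves the arm, as the interface text tells. Its arguments: {"type":"object","properties":{"targets":{"type":"array","items":{"type":"array"}},"hand":{"type":"number"},"squeeze":{"type":"number"}},"required":["targets"]}

```bash
mkdir -p pics; ls; cat > h.py <<'E'
import numpy as np, cv2
from cell import env
from scipy.spatial.transform import Rotation as R
def save(img,n): cv2.imwrite('pics/'+n,cv2.cvtColor(img,cv2.COLOR_RGB2BGR))
def c2w(p,obs=None):
    if 'camera_from_world' in p: return np.linalg.inv(p['camera_from_world'])
    T=np.eye(4); T[:3,:3]=R.from_euler('xyz',obs['tool_rot'],degrees=True).as_matrix(); T[:3,3]=obs['tool_pos']
    return T@p['mount']
def at_z(p,uv,z,obs=None):
    T=c2w(p,obs); d=T[:3,:3]@np.linalg.inv(p['camera_matrix'])@[uv[0],uv[1],1]; o=T[:3,3]
    return o+d*(z-o[2])/d[2]
def proj(p,X,obs=None):
    q=np.linalg.inv(c2w(p,obs))@np.append(X,1); q=p['camera_matrix']@q[:3]; return q[:2]/q[2]
E
python3 - <<'E'
from h import *
o=env.get_obs(); print({k:np.round(v,3) for k,v in o.items()})
for n in ['top','scene']:
    p=env.read_camera(n); save(p['image'],n+'0.png'); T=c2w(p); print(n,np.round(T[:3,3],3),np.round(T[:3,2],2),p['camera_matrix'][0,0])
    for t in ['drive','shaft','pulley_centre','screw_head']:
        for r in env.regions_of(p,t)[:5]:
            m=r['region']; ys,xs=np.nonzero(m); print(t,round(r['conf'],2),np.round(r['rect']),xs.mean().round(1),ys.mean().round(1),np.round(at_z(p,(xs.mean(),ys.mean()),0.02),3))
E
```

```text
pics
{'time_s': np.float64(0.0), 'qpos': array([-74.822,  18.439,  -4.014,  83.174,   1.297,  78.539,  -3.259]), 'joint_velocities': array([ 0.02 ,  0.024, -0.038,  0.023, -0.028, -0.033, -0.013]), 'effort': array([-0.0000e+00, -4.9131e+01, -4.0400e-01, -3.1252e+01, -6.4000e-02,
        4.4000e-02,  0.0000e+00]), 'tool_pos': array([0.161, 0.629, 0.221]), 'tool_rot': array([-1.79893e+02,  8.00000e-03,  1.65631e+02]), 'force': array([ 0.108, -0.023, -0.644]), 'wrist_torque': array([-0.012,  0.012,  0.005]), 'grip_width': np.float64(0.087)}
top [0.384 0.047 1.213] [ 0.12 -0.02 -0.99] 348.2429807893909
drive 0.78 [233. 192. 268. 243.] 250.8 216.8 [0.462 0.04  0.02 ]
shaft 0.42 [250. 207. 257. 215.] 250.8 211.1 [0.481 0.04  0.02 ]
pulley_centre 0.66 [309. 203. 322. 222.] 314.8 211.4 [ 0.481 -0.18   0.02 ]
pulley_centre 0.58 [338. 201. 353. 217.] 344.2 207.5 [ 0.495 -0.282  0.02 ]
pulley_centre 0.57 [285. 232. 299. 244.] 290.5 236.3 [ 0.395 -0.095  0.02 ]
screw_head 0.63 [338. 198. 354. 217.] 343.8 207.0 [ 0.496 -0.281  0.02 ]
screw_head 0.57 [281. 228. 301. 243.] 291.8 236.6 [ 0.394 -0.1 
[... 238 characters left out ...]
 185. 274. 249.] 234.7 218.8 [0.464 0.042 0.02 ]
drive 0.45 [305. 177. 358. 218.] 329.3 195.4 [ 0.706 -0.107  0.02 ]
shaft 0.69 [232. 183. 243. 212.] 237.5 198.2 [0.528 0.089 0.02 ]
pulley_centre 0.81 [279. 224. 295. 242.] 285.6 231.9 [ 0.516 -0.092  0.02 ]
pulley_centre 0.78 [334. 267. 358. 290.] 345.9 279.6 [ 0.491 -0.29   0.02 ]
pulley_centre 0.59 [251. 255. 272. 274.] 259.6 265.4 [ 0.39  -0.107  0.02 ]
screw_head 0.93 [298. 249. 318. 272.] 307.2 260.3 [ 0.478 -0.188  0.02 ]
screw_head 0.91 [333. 269. 355. 290.] 345.5 279.5 [ 0.49  -0.289  0.02 ]
screw_head 0.85 [276. 220. 294. 238.] 285.2 231.6 [ 0.517 -0.091  0.02 ]
screw_head 0.7 [248. 254. 272. 278.] 259.8 265.3 [ 0.391 -0.107  0.02 ]
```

```bash
python3 - <<'E'
import cv2,numpy as np
a=cv2.imread('pics/top0.png')[160:280,180:380]; b=cv2.imread('pics/scene0.png')[150:310,160:400]
a=cv2.resize(a,None,fx=4,fy=4,interpolation=2)[:, :]
b=cv2.resize(b,None,fx=3.33,fy=3.33,interpolation=2)
cv2.imwrite('pics/a.png',a[:480,:800]); cv2.imwrite('pics/b.png',b[:600,:800])
E
```

```text
(no output)
```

View pics/a.png

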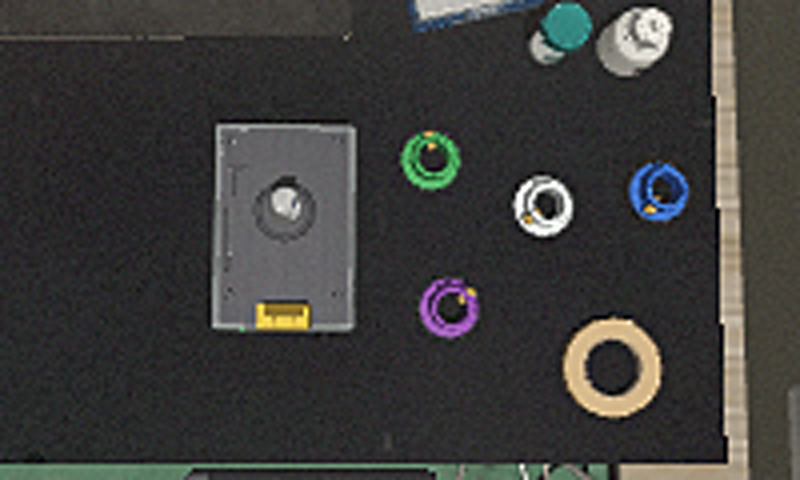

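View pics/b.png

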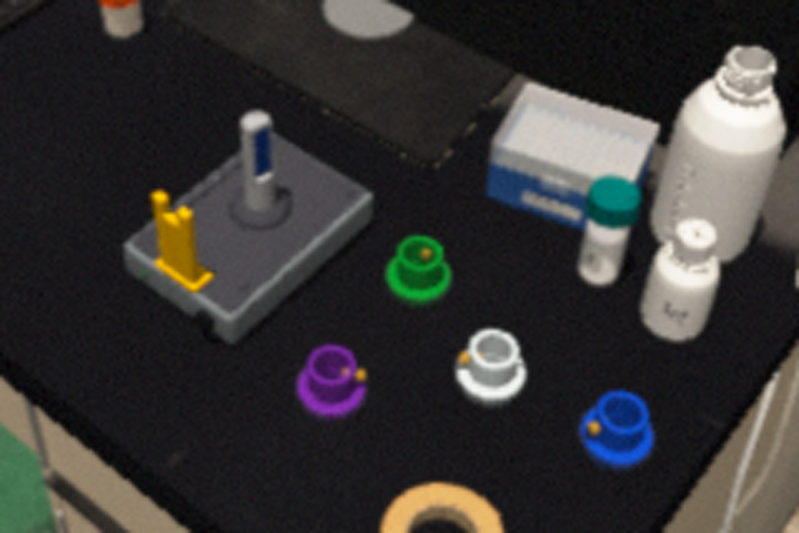

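The white/aluminium pulley at top-image (315,211) is the one meant. The look-alikes are green (287,200), purple (292,237) and blue (344,207). The shaft's flat faces roughly -y and the guide lies towards the robot.

```bash
python3 - <<'E'
from h import *
p=env.read_camera('wrist'); print(np.round(p['mount'],3),p['camera_matrix'][0])
p=env.read_camera('top')
for c in [(217,127),(355,127),(353,328),(213,328)]: print(at_z(p,(c[0]/4+180,c[1]/4+160),0.04).round(3))
print('shaft',at_z(p,(285/4+180,195/4+160),.14).round(3),'guide',at_z(p,(282/4+180,307/4+160),.122).round(3))
print('pul',at_z(p,(545/4+180,204/4+160),.038).round(3),'screw',at_z(p,(527/4+180,219/4+160),.025).round(3))
E
```

```text
[[-0.    -0.961 -0.276  0.075]
 [ 1.     0.    -0.001  0.001]
 [ 0.001 -0.276  0.961 -0.162]
 [ 0.     0.     0.     1.   ]] [316.42488414   0.         253.10298635]
[0.545 0.097 0.04 ]
[ 0.546 -0.02   0.04 ]
[ 0.376 -0.018  0.04 ]
[0.376 0.099 0.04 ]
shaft [0.479 0.04  0.14 ] guide [0.393 0.042 0.122]
pul [ 0.481 -0.182  0.038] screw [ 0.469 -0.168  0.025]
```

Call:
apply_moves(targets=[[[21,-34,10],[0,0,0]],[[42,-68,20],[0,0,0]],[[64,-102,30],[0,0,0]],[[86,-136,30],[0,0,0]],[[108,-170,30],[0,0,-0.04]],[[130,-204,30],[0,0,-0.08]],[[152,-238,30],[0,0,-0.12]],[[174,-272,30],[0,0,-0.16]]])

```text
time_s: 1.4
tool_pos: [0.3361, 0.3562, 0.2529]
tool_rot: [179.9, 0.0, 156.4]
force: [0.9, 0.0, 0.7]
grip_width: 0.0868
```

Call:
apply_moves(targets=[[[18,-40,0],[0,0,-0.04]],[[36,-80,0],[0,0,-0.08]],[[54,-120,0],[0,0,-0.12]],[[72,-160,0],[0,0,-0.16]],[[90,-200,0],[0,0,-0.16]],[[108,-240,-10],[0,0,-0.16]],[[126,-280,-20],[0,0,-0.16]],[[141,-317,-30],[0,0,-0.16]]])

```text
time_s: 2.2
tool_pos: [0.4771, 0.0385, 0.2228]
tool_rot: [179.9, 0.1, 147.3]
force: [-0.2, -1.0, -0.8]
grip_width: 0.087
```

```bash
python3 - <<'E'
from h import *
o=env.get_obs(); p=env.read_camera('wrist'); print(o['time_s'],np.round(o['tool_pos'],3),o['tool_rot'],o['joint_velocities'].round(2))
save(p['image'],'w1.png'); save(p['image'],'w1v.png')
print(proj(p,[.476,.04,.14],o))
E
```

```text
2.2 [0.477 0.039 0.223] [1.79918527e+02 5.53906911e-02 1.47252673e+02] [ 20.82  16.64  30.69  -2.78  -6.06 -13.1   52.8 ]
[252.83911395 194.15467837]
```

View pics/w1v.png

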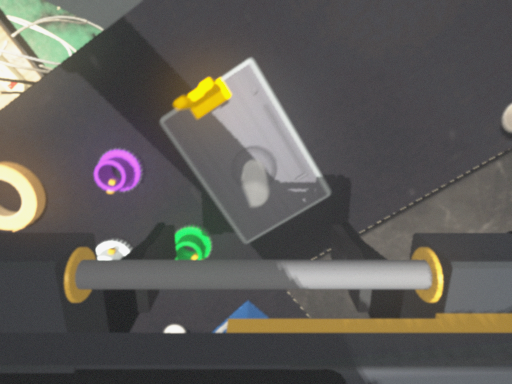

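Call:
apply_moves(targets=[[[0,0,0],[0,0,0]],[[0,0,0],[0,0,0]],[[0,0,0],[0,0,0]]])

```text
time_s: 2.55
tool_pos: [0.4762, 0.0422, 0.2229]
tool_rot: [180.0, -0.0, 147.4]
force: [-0.6, 0.3, 0.6]
grip_width: 0.0871
```

```bash
python3 - <<'E'
from h import *
o=env.get_obs(); p=env.read_camera('wrist'); print(o['time_s'],np.round(o['tool_pos'],4),o['tool_rot'],o['joint_velocities'].round(2))
save(p['image'],'w2.png'); im=p['image'][50:245,155:335]; im=cv2.resize(im,None,fx=3,fy=3,interpolation=cv2.INTER_CUBIC); save(im,'w2c.png'); print(im.shape)
for X in ([.476,.04,.14],[.476,.04,.05],[.384,.04,.122],[.376,-.02,.04],[.376,.1,.04],[.551,-.02,.04],[.551,.1,.04]):print(X,((proj(p,X,o)-[155,50])*3).round(0))
for r in env.regions_of(p,'shaft')+env.regions_of(p,'pulley_centre'): print(r['conf'],r['rect'])
E
```

```text
2.55 [0.4762 0.0422 0.2229] [ 1.79957501e+02 -1.93884628e-03  1.47439537e+02] [-0.24 -0.04 -0.08 -0.08  0.18  0.02  0.14]
(585, 540, 3)
[0.476, 0.04, 0.14] [284. 442.]
[0.476, 0.04, 0.05] [287. 368.]
[0.384, 0.04, 0.122] [ 98. 144.]
[0.376, -0.02, 0.04] [ -6. 220.]
[0.376, 0.1, 0.04] [276.  25.]
[0.551, -0.02, 0.04] [262. 596.]
[0.551, 0.1, 0.04] [526. 442.]
0.77 [241.3, 162.1, 266.4, 208.9]
0.95 [94.8, 147.9, 142.5, 193.2]
0.88 [175.3, 224.1, 211.2, 260.3]
0.6 [95.4, 242.2, 132.3, 257.7]
0.27 [159.2, 58.5, 332.8, 244.8]
```

View pics/w2c.png

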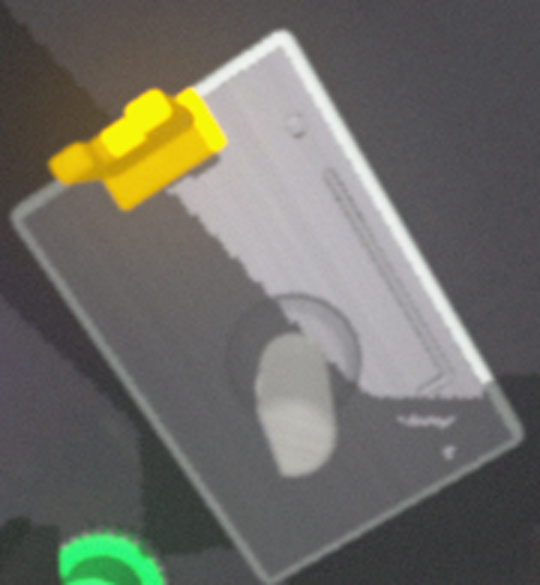

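```bash
python3 - <<'E'
from h import *
o=env.get_obs(); p=env.read_camera('wrist')
f=lambda c,z: at_z(p,(c[0]/3+155,c[1]/3+50),z,o)[:2]
C=[f(c,.04) for c in [(285,33),(15,213),(268,580),(522,437)]]
C=np.array(C); print(C.round(4)); 
for i in range(4):
    d=C[(i+1)%4]-C[i]; print(np.linalg.norm(d).round(4),np.degrees(np.arctan2(d[1],d[0])).round(1))
fr=(C[0]+C[1])/2; bk=(C[2]+C[3])/2; u=(bk-fr)/np.linalg.norm(bk-fr); print('origin est',C.mean(0)+u*0.0125,u)
r=env.regions_of(p,'shaft')[0]['region'].astype(np.uint8)
g=cv2.cvtColor(p['image'],cv2.COLOR_RGB2GRAY)
c=max(cv2.findContours(r,0,1)[0],key=len)[:,0]
W=np.array([at_z(p,q,.14,o)[:2] for q in c])
for q,w in zip(c,W):
    if q[1]>185: print(q,w.round(4))
print(f((258,410),.14),f((283,475),.14),f((335,430),.14),f((305,476),.14))
print('guide top',f((70,163),.122),f((152,100),.122))
cv2.imwrite('pics/s.png',cv2.resize(cv2.cvtColor(p['image'],cv2.COLOR_RGB2BGR)[150:222,225:285],None,fx=8,fy=8,interpolation=cv2.INTER_CUBIC))
E
```

```text
[[ 0.3798  0.1006]
 [ 0.3783 -0.0126]
 [ 0.5465 -0.0145]
 [ 0.5486  0.0992]]
0.1132 -90.8
0.1682 -0.7
0.1138 88.9
0.1688 179.5
origin est [0.47580173 0.04305368] [ 0.99995076 -0.00992388]
[242 186] [0.4646 0.0397]
[242 187] [0.4653 0.0392]
[242 188] [0.466  0.0387]
[242 189] [0.4667 0.0383]
[242 190] [0.4674 0.0378]
[243 191] [0.4686 0.038 ]
[243 192] [0.4693 0.0376]
[244 193] [0.4704 0.0378]
[244 194] [0.4711 0.0373]
[244 195] [0.4718 0.0369]
[245 196] [0.473  0.0371]
[245 197] [0.4737 0.0366]
[245 198] [0.4744 0.0362]
[246 199] [0.4755 0.0364]
[246 200] [0.4763 0.0359]
[247 201] [0.4774 0.0362]
[247 202] [0.4781 0.0357]
[248 203] [0.4793 0.0359]
[248 204] [0.48   0.0355]
[249 205] [0.4812 0.0357]
[250 206] [0.4823 0.0359]
[251 207] [0.4835 0.0361]
[252 207] [0.4839 0.0368]
[253 207] [0.4844 0.0375]
[254 207] [0.4848 0.0382]
[255 207] [0.4853 0.0389]
[256 207] [0.4857 0.0396]
[257 207] [0.4861 0.0403]
[258 206] [0.4859 0.0414]
[259 206] [0.4863 0.0421]
[260 205] [0.486  0.0432]
[261 205] [0.4865 0.0439]
[262 204] [0.4862 0.0451]
[263 203] [0.4859 0.0462]
[264 202] [0.4856 0.0474]
[265 201] [0.4853 0.0485]
[266 200] [0.485  0.0496]
[266 199] [0.4843 0.0501]
[266 198] [0.4836 0.0505]
[267 197] [0.4833 0.0517]
[267 196] [0.4826 0.0521]
[267 195] [0.4818 0.0526]
[267 194] [0.4811 0.053 ]
[267 193] [0.4804 0.0535]
[267 192] [0.4797 0.0539]
[267 191] [0.479  0.0544]
[267 190] [0.4783 0.0548]
[266 189] [0.4771 0.0546]
[266 188] [0.4764 0.055 ]
[266 187] [0.4757 0.0554]
[266 186] [0.475  0.0559]
[0.46465507 0.03867012] [0.48374246 0.03434497] [0.48050096 0.05309234] [0.48722182 0.0392541 ]
guide top [0.38401376 0.03052716] [0.38271823 0.0581749 ]
```

View pics/s.png

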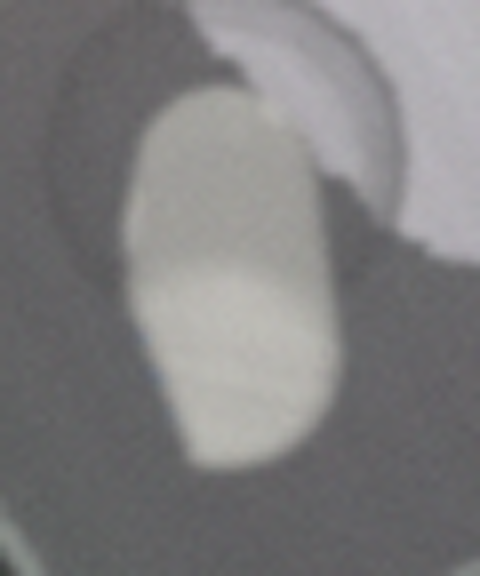

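Call:
apply_moves(targets=[[[0,2,0],[0,0,0.13]],[[0,4,0],[0,0,0.26]],[[0,4,-20],[0,0,0.394]],[[0,4,-50],[0,0,0.394]],[[0,4,-85],[0,0,0.394]],[[0,4,-110],[0,0,0.394]],[[0,4,-127],[0,0,0.394]],[[0,4,-127],[0,0,0.394]]], hand=50, squeeze=10)

```text
time_s: 3.6
tool_pos: [0.4743, 0.0445, 0.0934]
tool_rot: [-179.9, -0.2, 169.9]
force: [0.9, -0.3, 0.5]
grip_width: 0.0502
```

Call:
apply_moves(targets=[[[0,0,0],[0,0,0]],[[0,0,0],[0,0,0]],[[0,0,0],[0,0,0]],[[0,0,0],[0,0,0]],[[0,0,0],[0,0,0]],[[0,0,0],[0,0,0]]], hand=0)

```text
time_s: 4.2
tool_pos: [0.4767, 0.0441, 0.0962]
tool_rot: [-180.0, 0.0, 169.8]
force: [-0.6, -1.8, 3.1]
grip_width: 0.0192
```

Call:
apply_moves(targets=[[[0,0,0],[0,0,0]],[[0,0,0],[0,0,0]],[[0,0,0],[0,0,0]]], squeeze=25)

```text
time_s: 4.5
tool_pos: [0.4766, 0.0441, 0.0961]
tool_rot: [-180.0, 0.0, 169.8]
force: [-1.4, -1.8, 6.0]
grip_width: 0.0188
```

Call:
apply_moves(targets=[[[0.3,-0.3,0],[0,0,-0.14]],[[0.6,-0.6,0],[0,0,-0.28]],[[0.9,-0.9,0],[0,0,-0.42]],[[1.2,-1.2,0],[0,0,-0.56]],[[1.5,-1.5,0],[0,0,-0.7]],[[1.7,-1.9,0],[0,0,-0.84]],[[1.8,-2.3,0],[0,0,-0.98]],[[1.9,-2.6,0],[0,0,-1.12]]])

```text
time_s: 5.3
tool_pos: [0.4778, 0.0417, 0.0961]
tool_rot: [-179.9, -0.0, 105.4]
force: [-4.2, -2.4, 7.6]
grip_width: 0.0186
```

Call:
apply_moves(targets=[[[0.1,-0.3,0],[0,0,-0.1]],[[0.2,-0.6,0],[0,0,-0.2]],[[0.2,-0.9,0],[0,0,-0.283]],[[0.2,-0.9,0],[0,0,-0.283]],[[0.2,-0.9,0],[0,0,-0.283]],[[0.2,-0.9,0],[0,0,-0.283]]])

```text
time_s: 5.9
tool_pos: [0.4776, 0.041, 0.0961]
tool_rot: [-179.9, -0.0, 89.5]
force: [-5.7, -1.7, 9.3]
grip_width: 0.0186
```

Call:
apply_moves(targets=[[[0,0,0],[0,0,0]],[[0,0,0],[0,0,0]],[[0,0,0],[0,0,0]],[[0,0,15],[0,0,0]],[[0,0,50],[0,0,0]],[[0,0,90],[0,0,0]],[[0,0,120],[0,0,0]],[[0,0,127],[0,0,0]]], hand=50)

```text
time_s: 6.7
tool_pos: [0.4805, 0.0417, 0.2261]
tool_rot: [179.7, -0.1, 89.5]
force: [-0.2, 0.1, -0.4]
grip_width: 0.0498
```

Call:
apply_moves(targets=[[[0,0,0],[0,0,0]],[[0,0,0],[0,0,0]],[[0,0,0],[0,0,0]]])

```text
time_s: 7.0
tool_pos: [0.4774, 0.0411, 0.2208]
tool_rot: [-179.8, 0.1, 89.5]
force: [0.1, -0.4, 0.2]
grip_width: 0.0499
```

```bash
python3 - <<'E'
from h import *
o=env.get_obs(); p=env.read_camera('wrist'); print(o['time_s'],np.round(o['tool_pos'],4),o['tool_rot'],o['joint_velocities'].round(2),o['qpos'].round(1))
im=p['image'][80:230,200:400]; im=cv2.resize(im,None,fx=4,fy=4,interpolation=cv2.INTER_CUBIC); save(im,'w3c.png'); save(p['image'],'w3.png')
for X in ([.4751,.0416,.14],[.4751,.0416,.05],[.383,.0425,.122]):print(X,((proj(p,X,o)-[200,80])*4).round(0))
for r in env.regions_of(p,'shaft')+env.regions_of(p,'drive'): print(r['conf'],r['rect'])
E
```

```text
7.0 [0.4774 0.0411 0.2208] [-1.79836047e+02  6.51549755e-02  8.94922871e+01] [ 0.01  0.05 -0.04 -0.28  0.15  0.09 -0.15] [-44.   -4.1  34.6 107.6   2.4  75.9 -10.5]
[0.4751, 0.0416, 0.14] [199. 469.]
[0.4751, 0.0416, 0.05] [203. 369.]
[0.383, 0.0425, 0.122] [-228.  443.]
0.91 [240.0, 162.1, 264.2, 208.7]
0.76 [141.4, 112.0, 321.5, 218.1]
```

View pics/w3c.png

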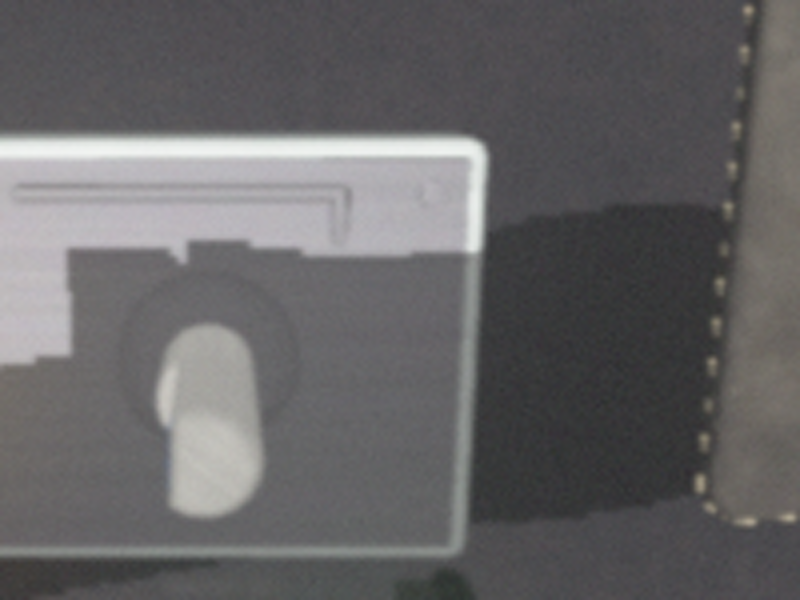

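Call:
apply_moves(targets=[[[0,-35,0],[0,0,0.13]],[[0,-75,0],[0,0,0.26]],[[0,-115,0],[0,0,0.39]],[[0,-155,-20],[0,0,0.52]],[[0,-190,-40],[0,0,0.65]],[[2,-221,-60],[0,0,0.78]],[[4,-223,-78],[0,0,0.79]],[[4,-223,-78],[0,0,0.79]]])

```text
time_s: 7.95
tool_pos: [0.4799, -0.1832, 0.1418]
tool_rot: [-179.7, -0.2, 134.5]
force: [-0.6, 0.6, 0.3]
grip_width: 0.0502
```

Call:
apply_moves(targets=[[[0,0,0],[0,0,0]],[[0,0,0],[0,0,0]],[[0,0,0],[0,0,0]]])

```text
time_s: 8.25
tool_pos: [0.4833, -0.1809, 0.1455]
tool_rot: [179.9, 0.1, 134.8]
force: [0.3, 0.3, 0.1]
grip_width: 0.0501
```

```bash
python3 - <<'E'
from h import *
o=env.get_obs(); p=env.read_camera('wrist'); print(o['time_s'],np.round(o['tool_pos'],4),o['tool_rot'],o['joint_velocities'].round(2),o['qpos'].round(1))
im=p['image'][90:240,160:360]; im=cv2.resize(im,None,fx=4,fy=4,interpolation=cv2.INTER_CUBIC); save(im,'w4c.png'); save(p['image'],'w4.png')
print(((proj(p,[.481,-.182,.038],o)-[160,90])*4).round(0))
for r in env.regions_of(p,'pulley_centre')+env.regions_of(p,'screw_head'): print(r['conf'],r['rect'])
E
```

```text
8.25 [ 0.4833 -0.1809  0.1455] [1.79906569e+02 5.33395141e-02 1.34831296e+02] [-0.01  0.02  0.24  0.07 -0.07 -0.16  0.31] [-31.7   6.4  52.8 109.3  -5.6  66.8  67.9]
[357. 389.]
0.96 [222.2, 153.2, 281.9, 204.5]
0.93 [327.9, 109.7, 385.0, 166.8]
0.9 [216.0, 10.6, 279.7, 78.5]
0.8 [164.0, 233.4, 219.0, 262.3]
0.96 [224.8, 150.1, 283.1, 206.4]
0.82 [218.6, 9.8, 277.8, 80.5]
0.79 [165.1, 228.6, 217.7, 259.5]
0.64 [324.7, 108.8, 388.6, 170.2]
```

View pics/w4c.png

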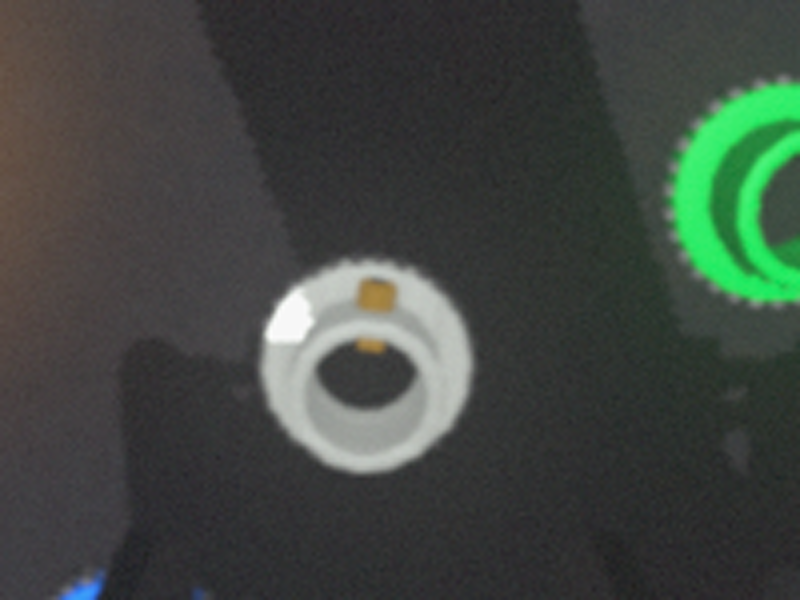

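```bash
python3 - <<'E'
from h import *
o=env.get_obs(); p=env.read_camera('wrist')
f=lambda c,z: at_z(p,(c[0]/4+160,c[1]/4+90),z,o)[:2]
c=f((367,396),.038); print('hub',c, 'w',np.linalg.norm(f((293,396),.038)-f((442,396),.038)), 'disc', f((367,263),.012)-c)
d=(f((262,365),.012)+f((473,365),.012))/2; print('disc mid',d, np.linalg.norm(f((262,365),.012)-f((473,365),.012)))
for s,z in (((377,281),.0275),((377,295),.0275),((370,346),.025)):
    v=f(s,z)-c; print(v.round(4),np.linalg.norm(v).round(4),np.degrees(np.arctan2(v[1],v[0])))
E
```

```text
hub [ 0.48323436 -0.1819608 ] w 0.03297360953247175 disc [-0.01779091  0.01782477]
disc mid [ 0.48297881 -0.18166767] 0.05084072877720405
[-0.0152  0.0185] 0.0239 129.44225551113837
[-0.0129  0.0162] 0.0207 128.61212352511527
[-0.0053  0.0063] 0.0083 130.28239296797292
```

Call:
apply_moves(targets=[[[0,-1,-20],[0,0,-0.05]],[[0,-1,-50],[0,0,-0.095]],[[0,-1,-85],[0,0,-0.095]],[[0,-1,-110],[0,0,-0.095]],[[0,-1,-125],[0,0,-0.095]],[[0,-1,-130],[0,0,-0.095]],[[0,-1,-130],[0,0,-0.095]],[[0,-1,-130],[0,0,-0.095]]], hand=60)

```text
time_s: 9.25
tool_pos: [0.4835, -0.1832, 0.0157]
tool_rot: [179.9, 0.1, 129.3]
force: [-0.2, 0.6, 1.5]
grip_width: 0.06
```

Call:
apply_moves(targets=[[[0,0,0],[0,0,0]],[[0,0,0],[0,0,0]],[[0,0,0],[0,0,0]],[[0,0,0],[0,0,0]],[[0,0,0],[0,0,0]],[[0,0,0],[0,0,0]]], hand=20, squeeze=20)

```text
time_s: 9.85
tool_pos: [0.4826, -0.1828, 0.0148]
tool_rot: [180.0, -0.0, 129.3]
force: [-0.7, 0.7, 2.6]
grip_width: 0.0342
```

Call:
apply_moves(targets=[[[0,0,10],[0,0,0]],[[0,0,35],[0,0,0]],[[0,0,70],[0,0,0]],[[0,0,110],[0,0,0]],[[0,0,150],[0,0,0]],[[10,20,175],[0,0,0.1]],[[20,50,185],[0,0,0.2]],[[30,85,185],[0,0,0.32]]])

```text
time_s: 10.65
tool_pos: [0.5137, -0.0985, 0.2023]
tool_rot: [179.8, 0.2, 147.7]
force: [0.3, -0.3, -1.9]
grip_width: 0.0348
```

Call:
apply_moves(targets=[[[5,35,0],[0,0,0.12]],[[10,70,0],[0,0,0.24]],[[15,100,0],[0,0,0.36]],[[20,125,0],[0,0,0.48]],[[23,139,0],[0,0,0.554]],[[23,139,0],[0,0,0.554]],[[23,139,0],[0,0,0.554]],[[23,139,0],[0,0,0.554]]])

```text
time_s: 11.45
tool_pos: [0.5353, 0.0394, 0.1997]
tool_rot: [-180.0, 0.0, 179.2]
force: [0.4, 0.2, -1.2]
grip_width: 0.0342
```

```bash
python3 - <<'E'
from h import *
o=env.get_obs(); p=env.read_camera('wrist'); print(o['time_s'],np.round(o['tool_pos'],4),o['tool_rot'],o['joint_velocities'].round(2),o['qpos'].round(1),o['force'],o['grip_width'])
save(p['image'],'w5.png'); im=p['image'][60:310,130:380]; save(cv2.resize(im,None,fx=2.4,fy=2.4,interpolation=cv2.INTER_CUBIC),'w5c.png')
for r in env.regions_of(p,'pulley_centre')+env.regions_of(p,'shaft'): print(r['conf'],r['rect'])
E
```

```text
11.45 [0.5353 0.0394 0.1997] [-1.79978617e+02  2.40237321e-03  1.79174899e+02] [ 0.29 -0.16  0.04 -0.05 -0.39 -0.16  0.15] [-46.    5.7  41.7 102.4  -4.   73.3  85.9] [ 0.38948999  0.16241227 -1.18035892] 0.034246175983117626
0.89 [207.4, 188.5, 299.9, 288.4]
0.62 [85.3, 4.6, 144.9, 64.5]
0.59 [119.3, 133.3, 168.9, 182.6]
0.71 [237.9, 105.7, 276.4, 140.6]
```

View pics/w5c.png

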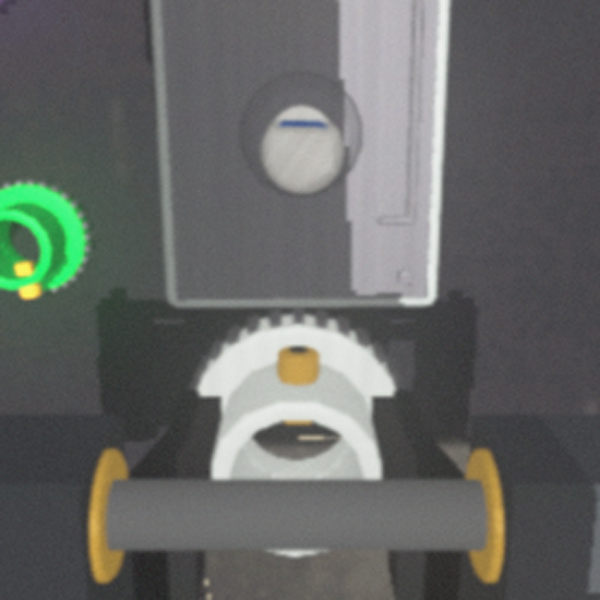

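```bash
python3 - <<'E'
from h import *
o=env.get_obs(); p=env.read_camera('wrist')
f=lambda c,z: at_z(p,(c[0]/2.4+130,c[1]/2.4+60),z,o)[:2]*1000
t=o['tool_pos'][:2]*1000; print('tool',t)
print('flat edge',f((280,124),.14),f((326,124),.14),'far',f((302,193),.139),'L/R',f((262,150),.139),f((342,150),.139))
zb=o['tool_pos'][2]-.0148
print('hub L/R',f((213,470),zb+.038),f((381,470),zb+.038),'front top edge',f((297,403),zb+.038))
print('screw end',f((299,350),zb+.0295),'tip',f((298,423),zb+.025))
print('disc front',f((298,316),zb+.012),f((298,316),zb),'disc L/R',f((198,390),zb+.012),f((397,390),zb+.012))
print('house L',f((170,300),.04),f((158,80),.04),'R',f((437,300),.04),f((447,60),.04), 'back',f((180,304),.04),f((430,302),.04))
E
```

```text
tool [535.35715019  39.93745986]
flat edge [468.28043355  36.90773774] [468.45728606  49.96476562] far [487.98281391  42.94100094] L/R [475.51088451  31.56760051] [475.8223359  54.5891764]
hub L/R [533.20064962  23.74677676] [533.6534789   57.78113184] front top edge [518.80636779  40.95500405]
screw end [510.67645981  41.48341836] tip [528.9558002   41.05972191]
disc front [508.51569048  41.35359515] [512.01610117  41.34227155] disc L/R [526.16151024  17.82948647] [526.78114497  64.18783265]
house L [546.21910951 -14.89751855] [453.85726474 -14.29675931] R [547.79329772 102.31184897] [447.74300394 102.54429968] back [548.09803543 -10.60806318] [548.66228589  99.27165148]
```

Call:
apply_moves(targets=[[[-20,1,0],[0,0,0.01]],[[-45,2,0],[0,0,0.01]],[[-60.5,2,0],[0,0,0.01]],[[-60.5,2,-15],[0,0,0.01]],[[-60.5,2,-30],[0,0,0.01]],[[-60.5,2,-36],[0,0,0.01]],[[-60.5,2,-36],[0,0,0.01]],[[-60.5,2,-36],[0,0,0.01]]])

```text
time_s: 12.45
tool_pos: [0.4753, 0.0429, 0.164]
tool_rot: [-180.0, 0.0, 179.9]
force: [0.5, -0.4, -1.0]
grip_width: 0.0343
```

```bash
python3 - <<'E'
from h import *
o=env.get_obs(); p=env.read_camera('wrist'); print(o['time_s'],np.round(o['tool_pos'],4),o['tool_rot'],o['joint_velocities'].round(2),o['force'],o['grip_width'])
save(p['image'],'w6.png'); im=p['image'][100:300,150:350]; save(cv2.resize(im,None,fx=3,fy=3,interpolation=cv2.INTER_CUBIC),'w6c.png')
E
```

```text
12.45 [0.4753 0.0429 0.164 ] [-1.79998497e+02  3.08024663e-02  1.79918889e+02] [-0.05 -0.19 -0.07 -0.53 -0.09 -0.06  0.06] [ 0.51373602 -0.37762902 -0.99835871] 0.0342760791086773
```

View pics/w6c.png

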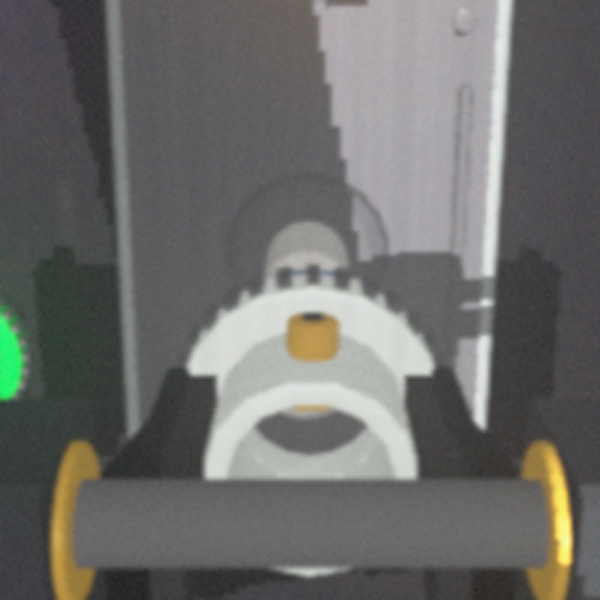

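```bash
python3 - <<'E'
from h import *
o=env.get_obs(); p=env.read_camera('wrist'); print(o['tool_pos'],o['tool_rot'])
g=lambda X: ((proj(p,np.array(X)/1000,o)-[150,100])*3).round(0)
a=(475.6,43.1)
for n,X in dict(flat=(a[0]-7,a[1],140),flatlow=(a[0]-7,a[1],85),bossfront=(a[0]-26,a[1],50),bossL=(a[0],a[1]-26,50),bossR=(a[0],a[1]+26,50),shL=(a[0],a[1]-12,100),shR=(a[0],a[1]+12,100),hubL=(475.5,42.7-17,187),hubR=(475.5,42.7+17,187)).items(): print(n,g(X))
E
```

```text
[0.47548232 0.04304898 0.16419975] [1.79993484e+02 5.37975397e-02 1.79932048e+02]
flat [307. 338.]
flatlow [308. 266.]
bossfront [308. 172.]
bossL [222. 257.]
bossR [394. 257.]
shL [260. 310.]
shR [356. 309.]
hubL [200. 477.]
hubR [409. 477.]
```

Call:
apply_moves(targets=[[[-0.5,-0.8,0],[0,0,-0.006]],[[-0.5,-0.8,-5],[0,0,-0.006]],[[-0.5,-0.8,-9],[0,0,-0.006]],[[-0.5,-0.8,-13],[0,0,-0.006]],[[-0.5,-0.8,-16],[0,0,-0.006]],[[-0.5,-0.8,-16],[0,0,-0.006]]])

```text
time_s: 13.15
tool_pos: [0.474, 0.0423, 0.1469]
tool_rot: [-180.0, -0.1, 179.6]
force: [0.4, 0.7, -0.5]
grip_width: 0.034
```

Call:
apply_moves(targets=[[[0,0,-5],[0,0,0]],[[0,0,-10],[0,0,0]],[[0,0,-15],[0,0,0]],[[0,0,-19],[0,0,0]],[[0,0,-22],[0,0,0]],[[0,0,-24],[0,0,0]],[[0,0,-24],[0,0,0]],[[0,0,-24],[0,0,0]]])

```text
time_s: 13.95
tool_pos: [0.4746, 0.0424, 0.1237]
tool_rot: [180.0, 0.0, 179.6]
force: [0.0, -0.1, -2.2]
grip_width: 0.0345
```

Underside is at 109 mm with no contact; the screw tip has passed the shaft's top edge.

Call:
apply_moves(targets=[[[0,0,-4],[0,0,0]],[[0,0,-8],[0,0,0]],[[0,0,-12],[0,0,0]],[[0,0,-16],[0,0,0]],[[0,0,-20],[0,0,0]],[[0,0,-24],[0,0,0]],[[0,0,-24],[0,0,0]],[[0,0,-24],[0,0,0]]])

```text
time_s: 14.75
tool_pos: [0.4744, 0.0423, 0.0995]
tool_rot: [-180.0, -0.0, 179.6]
force: [-1.5, 0.3, -1.2]
grip_width: 0.0345
```

```bash
python3 - <<'E'
from h import *
o=env.get_obs(); print(o['time_s'],np.round(o['tool_pos'],4),o['tool_rot'],o['joint_velocities'].round(2),o['force'].round(1),o['wrist_torque'].round(3),o['grip_width'])
p=env.read_camera('wrist'); save(p['image'],'w7.png'); A=cv2.resize(p['image'][80:280,120:390],None,fx=2.2,fy=2.2,interpolation=cv2.INTER_CUBIC)
q=env.read_camera('scene'); B=cv2.resize(q['image'][165:255,190:290],None,fx=2,fy=2,interpolation=cv2.INTER_CUBIC)
C=np.zeros((440,800,3),np.uint8); C[:,:594]=A[:440,:594]; C[:180,600:800]=B; save(C,'w7c.png')
g=lambda X: ((proj(p,np.array(X)/1000,o)-[120,80])*2.2).round(0)
print(g((383.5,44,110)),g((383.5,44,122)),g((475.6,43.1,140)))
E
```

```text
14.75 [0.4744 0.0423 0.0995] [-1.79994841e+02 -4.85176168e-03  1.79605161e+02] [ 0.03 -0.31 -0.03 -0.25 -0.11  0.03 -0.08] [-1.5  0.3 -1.2] [ 0.041  0.067 -0.039] 0.03448002429598201
[296. -39.] [296. -46.] [294. 442.]
```

View pics/w7c.png

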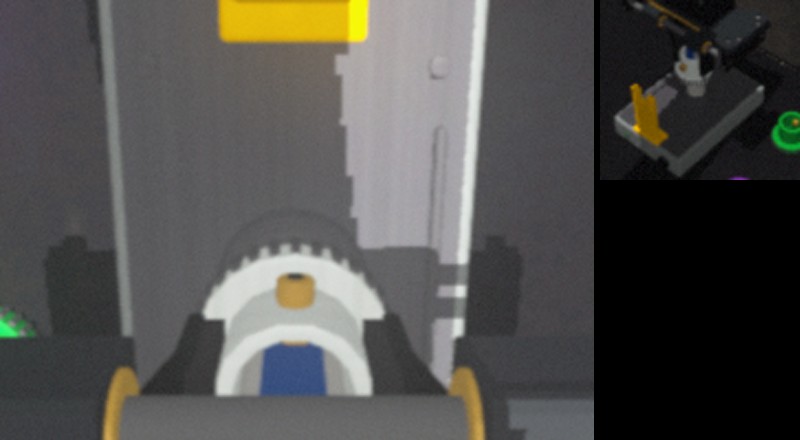

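```bash
python3 - <<'E'
from h import *
o=env.get_obs(); p=env.read_camera('wrist')
im=p['image'][0:130,150:350]; save(cv2.resize(im,None,fx=4,fy=4,interpolation=cv2.INTER_CUBIC),'w8c.png')
f=lambda c,z: at_z(p,c,z,o)[:2]*1000
print('screw end',f((254.1,275/2.2+80),.114),'hub L/R',f((217/2.2+120,254),.1227),f((372/2.2+120,254),.1227))
E
```

```text
screw end [449.69357371  43.5371342 ] hub L/R [471.76495807  26.13008077] [471.99665864  60.39559092]
```

View pics/w8c.png

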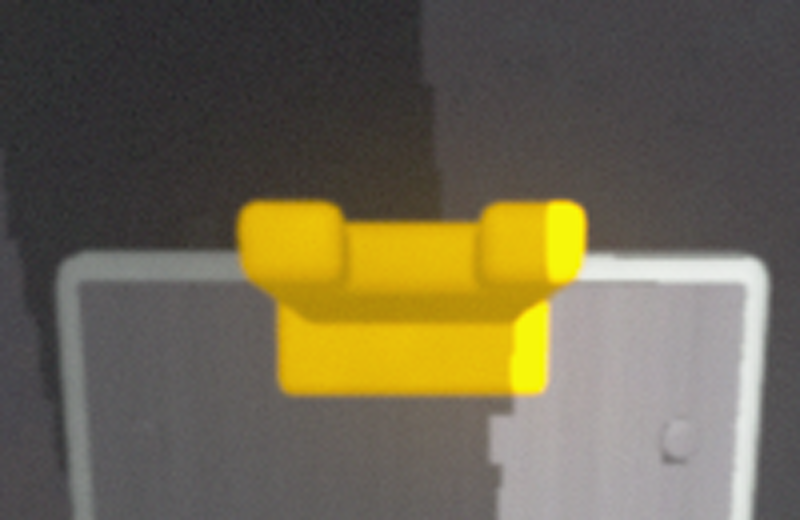

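```bash
python3 - <<'E'
from h import *
o=env.get_obs(); p=env.read_camera('wrist')
f=lambda c,z: at_z(p,c,z,o)[:2]*1000
n=f((253,60),.122); n2=f((253,65),.106); print(n,n2)
print('prongs',f((209.5,60),.122),f((296.7,60),.122))
print(o['tool_pos'],o['tool_rot'])
s=f((254.1,275/2.2+80),.114); c=(472.,43.3)
for a in (n,n2): print(np.degrees(np.arctan2(a[1]-c[1],c[0]-a[0])),np.degrees(np.arctan2(s[1]-c[1],c[0]-s[0])))
E
```

```text
[383.99139649  43.49219004] [384.35287744  43.47741165]
prongs [383.86563361  25.5811765 ] [384.11772297  61.48347138]
[0.47462144 0.0424224  0.09977609] [1.79987912e+02 2.36735175e-02 1.79612014e+02]
0.1251202776089478 0.6798660545570253
0.11597556691081061 0.6798660545570253
```

```bash
python3 - <<'E'
from h import *
o=env.get_obs(); print(o['tool_pos'].round(4),o['force'].round(1),o['joint_velocities'].round(2),o['time_s']); print(env.sign_off())
E
```

```text
[0.4746 0.0424 0.0998] [-1.   0.5 -1.6] [-0.02  0.01  0.04  0.08 -0.05  0.05 -0.06] 14.95
the job is handed in; nothing more can be done
None
```

I turned the bare shaft about 80° with the fingers closed on its flat (they read about 19 mm across) until the flat faced the guide, then let go. I then took the aluminium pulley (not the blue, green or purple ones) and lowered it onto the shaft, hub up. I signed off at about 15 s with the gripper still holding it.

**Last checks:**
- **Fit:** the pulley went down without any noticeable contact force. The camera shows the screw over the blue flat.
- **Aim:** the screw points within about 0.6° of the notch. The tool is level to within 0.03° and still, with outside forces of 2 N or less.
- **Height:** the screw is at about 110 mm. I worked this out from the grasp height; the screw's position in the wrist pictures showed no slip in the fingers.

**Disagreements:**
- The gripper read 34.2–34.8 mm on the hub instead of the 36 mm given.
- The camera and touch put the shaft's axis 0.5–1.7 mm apart. I aligned pulley to shaft within the same wrist picture, so this largely cancels. I estimate the pulley is still off-centre by up to about 1 mm along x, within the bore's 1.5 mm clearance.

I did not take a final picture of the bystanders, but nothing in the forces or the path suggested I touched them.

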